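Load the spice tins into the sloping rail

ROBOT

A 6-joint arm with a two-finger parallel gripper is mounted at the origin on the work surface. World frame = base frame: x ahead of the robot, y to its left, z up, the work surface at z = 0. Lengths are in m, angles in degrees, forces in N, time in s.
With the tool pointing down it reaches from about 0.3 to 0.75 m from the base axis. Payload 8.5 kg.
Tool frame: the origin (TCP) lies between the finger pads; the fingertips stand env.finger_overhang ahead of it and the grasp point (between the pads) lies 2 mm behind it (env.finger_overhang is the distance from the TCP to the fingertips, in m); z points along the fingers, y is the line along which they close (so a half turn about z gives the same grasp; the last joint's range is limited). The gripper opens to 85 mm and grips with 20 to 120 N. Pads are 22 mm wide; open, the fingers measure 114 mm over their backs; the gripper's body (76 mm by 85 mm) begins 54 mm behind the grasp point. The pads swing forward as they close: fully open they stand 13 mm farther back than shut.
Start: joints at [-77.825, 21.807, 74.336, -0, 83.858, -12.336], TCP at [0.228, -0.5, 0.225] pointing down, gripper open.
Joint ranges: [-178.18, 178.18], [-50.72, 133.34], [12.68, 142.11], [-81.47, 261.47], [9.98, 163.14], [-165.26, 165.26]. Speed limits (degrees/s): [136.94, 136.94, 180, 180, 180, 180].

INTERFACE

Orientations are given as a 3x3 rotation matrix whose columns are the frame's x, y, z axes.
In Python, from rig import env gives the robot as it stands. The module is installed in compiled form; this text tells all that it offers.
- The arm moves only by the tool jog_arm, never from a script. Its arguments are lists of equal length, an entry for each row: "hand": the finger opening in m, from 0 to 0.0854; "travel": the shift along the world's x, y, z in m, a list of three; "yaw": the turn about the world's z in rad. A call has exactly 5 rows; each row shifts and turns the commanded pose from where the row before left it; what a row does not reach is not made up. A row lasts 1/8 s, in which the tool goes at most 62.5 mm and 10.7 degrees, less where a joint would pass 70% of its speed; a pose out of reach is approached as far as the arm can. A call is refused whole if a number of a shift passes 0.0625 or a number of a turn 0.188, either way. A call with a gripper value outside its range is refused whole. The fingers move at their own pace and stop on an object; "grip_force" is the grip in N (left out, the last holds). Time passes only in rows, so rows that do not move let the fingers close, or fill a call up. It gives the time, the measured TCP pose, the force, the opening and the grip force at its end, in the units of the state.
- env.observe(): the state, without advancing time (a new reading comes with each control period).
- env.get_image(name): name is "scene" or "top" or "wrist"; returns the picture (480x640x3 uint8, red, green, blue); there is no depth.
- env.calibration(name): a dict with "fx", "fy", "cx", "cy" (pixels), "k1" (the pictures are not rectified: a ray, as slopes to the right and down, at radius r is drawn at 1 + k1 r^2 times it, then the intrinsics apply), "position" and "rotation" of the camera in the world; the wrist camera has in their place "hand_eye" (4x4, takes a point from camera to tool coordinates, whose origin is the TCP and whose axes are the flange's). Camera axes: x right, y down, z forward; pixel columns grow to the right and rows downward; lengths in m; the calibration is good to about 2 mm. A picture is of the moment at which its call begins: read the wrist's pose just before it. calibration takes no time and is no camera call.
- env.close_job(): hands the job in; it is judged then, once.
The state is a dict: "time_s": time; "q": joint angles; "qvel": joint speeds; "joint_efforts": joint torques, N m; "position": TCP position; "tool_rot": TCP orientation; "ft_force": force on the tool from outside, world axes, zero at the start; "wrist_torque": the same for the moment, N m; "grip_width": finger opening in m; "gripper_force": force on a finger pad.
Only numpy, scipy, OpenCV 4.12 (cv2) and the standard library are available. Lean on these libraries where they do the work, as an engineer would, in place of code of your own. Each camera call takes 0.05 s, during which the arm holds its last target. There are 200 camera calls.

TASK

Load both small capped spice tins into the sloping steel rail: set each one, the same way up as it stands, in the open upper end with its cap pointing downhill and let it slide down, so that both end up in a row inside the closed lower part against the stop. Leave the wide tin without a cap where it is.

Things in the scene. Friction and masses are not known exactly. Their poses are not given: they have to be found in the camera images.
- tin_a: First small spice tin: metal box with paper band, 64 (x) x 40 (y) x 50 (z) mm, with a round black cap, 28 across and 16 long, on its +x end only (cap axis 25 above the underside). 120 g, loose, stands on the counter at any heading. Origin: centre of the box's underside (box ends x = -32 and +32, cap end +48). Grip the upper half across the 40 mm width.
- tin_b: Second, identical small spice tin: metal box with paper band, 64 (x) x 40 (y) x 50 (z) mm, with a round black cap, 28 across and 16 long, on its +x end only (cap axis 25 above the underside). 120 g, loose, stands on the counter at any heading. Origin: centre of the box's underside (box ends x = -32 and +32, cap end +48). Grip the upper half across the 40 mm width.
- rack: Fixed slippery steel rail. Origin: on the counter below the stop's inner face, mid-width; x level, downhill; z up. Floor 60 wide, 25 above the counter at the stop, rising 28 deg towards -x for 290 mm of slope. First 170: tube, walls 62 high, lips above leave a 30 slot. Last 120: open top (and uphill end), walls 10 high; its middle is at x -203, floor 133 above the counter. Tins slide down by themselves; two fill 160. mm
- wide_tin: Bystander: plain metal tin without a cap, 90 x 62 x 50 mm high, too wide for the rail; origin: centre of its underside. To be left alone.
Things that resemble listed ones, but are neither listed nor needed, are in the scene too. What is shaped like the tin_a but blue, orange or yellow is not meant.

How it is judged (in metres and radians):
At the end, for the whole second after the job is handed in: Both capped tins lie at rest one behind the other inside the rail's closed lower part, the same way up, caps downhill, the row closed up to within about 18 mm of the stop (x of rack in the frame of tin_a between 0.03 and 0.158 m and y of tin_a in the frame of rack between -0.02 and 0.02 m and z of tin_a in the frame of rack between 0.03 and 0.1 m and angle between each of tin_a, tin_b's own z axis and vertical below 0.75 rad and linear speed of each of tin_a, tin_b below 0.02 m/s and x of rack in the frame of tin_b between 0.03 and 0.158 m and y of tin_b in the frame of rack between -0.02 and 0.02 m and z of tin_b in the frame of rack between 0.03 and 0.1 m); the robot touches nothing.
It fails at once if the wide tin was moved by more than 40 mm (distance of wide_tin from where it was at the start of the episode above 0.04 m).
It also fails if it takes over 59 s, if anything falls off the work surface, if the arm or the gripper's body presses on something with over 40 N, if the wrist force passes 120 N, or if a joint passes its speed limit or range.

## Working session

There is one attempt and no reset: what is moved stays moved. The work goes in short steps, Python scripts to look and compute and a tool call to move; the robot and the scene stay as the last step left them, time stands still between calls to the robot, and variables do not carry over. Pictures are saved under pics/ and viewed, at most 10 in all, crops included, and the job is handed in when it is done.

Besides the shell and the picture viewer there is one more tool, called after "Emit:" as name(argument=value, ...) on one line, values as JSON. jog_arm: Moves the arm, as the interface text tells. Its arguments: {"type":"object","properties":{"hand":{"type":"array"},"travel":{"type":"array"},"yaw":{"type":"array"},"grip_force":{"type":"number"}},"required":["hand","travel","yaw"]}

```bash
mkdir -p pics
python3 - <<'E'
from rig import env
import cv2
for n in("top","scene"):
    cv2.imwrite(f"pics/{n}0.png",env.get_image(n)[:,:,::-1]); print(env.calibration(n))
print(env.calibration("wrist")); s=env.observe(); print(s,env.finger_overhang)
E
```

```text
{'fx': 445.32269283032934, 'fy': 445.32269283032934, 'cx': 317.5714252650224, 'cy': 239.67062326600615, 'k1': 0.0002650092043251634, 'position': array([ 0.41882479, -0.0580171 ,  0.90585227]), 'rotation': array([[ 0.01156343, -0.99679821,  0.07911771],
       [-0.99982256, -0.01034922,  0.01573974],
       [-0.01487054, -0.07928568, -0.99674101]])}
{'fx': 457.30075163899375, 'fy': 457.30075163899375, 'cx': 328.58621474243176, 'cy': 235.15585779069372, 'k1': -0.01268654344301588, 'position': array([ 0.98982348, -0.16668359,  0.85110202]), 'rotation': array([[ 0.19979952,  0.8249951 , -0.52864282],
       [ 0.9798267 , -0.16577441,  0.11161758],
       [ 0.0044485 , -0.54027949, -0.84147388]])}
{'fx': 332.7349555453933, 'fy': 332.7349555453933, 'cx': 323.7715917043629, 'cy': 243.57129105642488, 'k1': -0.04999211295493006, 'hand_eye': array([[-4.38701082e-04, -9.59406057e-01, -2.82028058e-01,
         7.28693449e-02],
       [ 9.99999521e-01, -1.74116803e-04, -9.63209685e-04,
         3.05949233e-04],
       [ 8.75003382e-04, -2.82028346e-01,  9.59405674e-01,
        -1.48064419e-01],
 
[... 202 characters left out ...]
01, -1.23365716e+01]), 'qvel': array([ 0.04021513, -0.12379961, -0.13252458, -0.09417579, -0.01433741,
       -0.00542058]), 'joint_efforts': array([ 4.29100313e-03, -4.49220943e+01, -2.31656581e+01, -1.71097699e-04,
        3.68597248e-03,  1.30831307e-05]), 'position': array([ 0.22810223, -0.50015935,  0.22478116]), 'tool_rot': array([[ 9.09884243e-01,  4.14862120e-01, -2.91959785e-04],
       [ 4.14862127e-01, -9.09883331e-01,  1.31911610e-03],
       [ 2.81601959e-04, -1.32136601e-03, -9.99999087e-01]]), 'ft_force': array([-0.43628389,  0.61255878,  0.38966609]), 'wrist_torque': array([-0.01039486, -0.00261373,  0.00301868]), 'gripper_force': 0.0, 'grip_width': 0.08560185728099426} 0.017
```

View pics/top0.png

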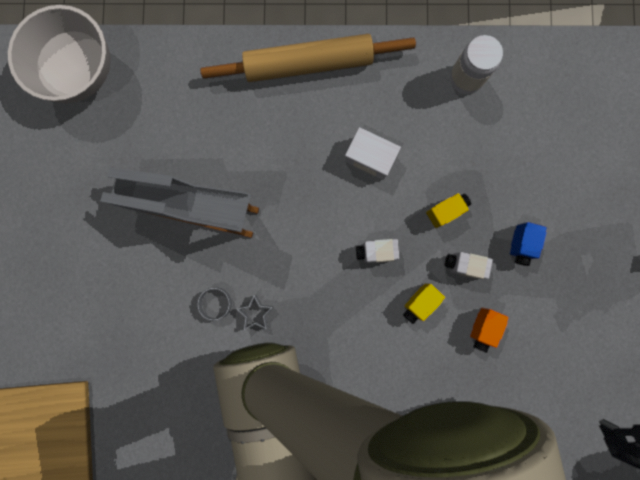

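View pics/scene0.png

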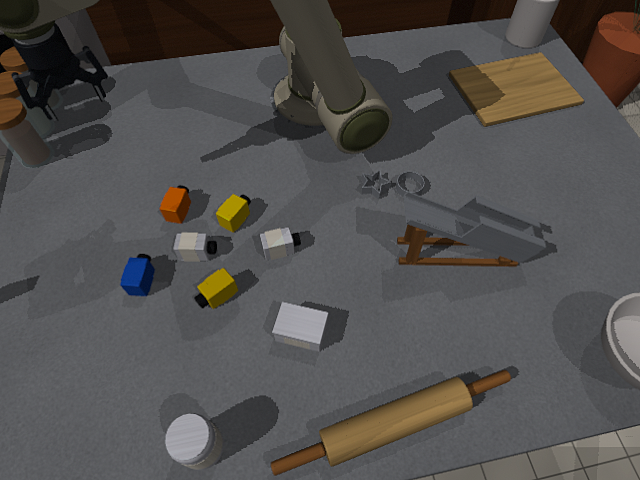

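The top view shows two white tins at (380,251) and (472,265), both with caps to the left (+y). The rail runs from about (250,215) at the open upper end to (110,195) at the stop. I'll zoom in.

Run:
```python
import cv2
t=cv2.imread("pics/top0.png"); s=cv2.imread("pics/scene0.png")
cv2.imwrite("pics/c1.png",cv2.resize(t[160:250,90:270],None,fx=4.4,fy=4.4,interpolation=cv2.INTER_CUBIC))
cv2.imwrite("pics/c2.png",cv2.resize(s[180:275,390:560],None,fx=4.6,fy=4.6,interpolation=cv2.INTER_CUBIC))
cv2.imwrite("pics/c3.png",cv2.resize(t[210:300,340:520],None,fx=4.4,fy=4.4,interpolation=cv2.INTER_CUBIC))
```

```text
(no output)
```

View pics/c1.png

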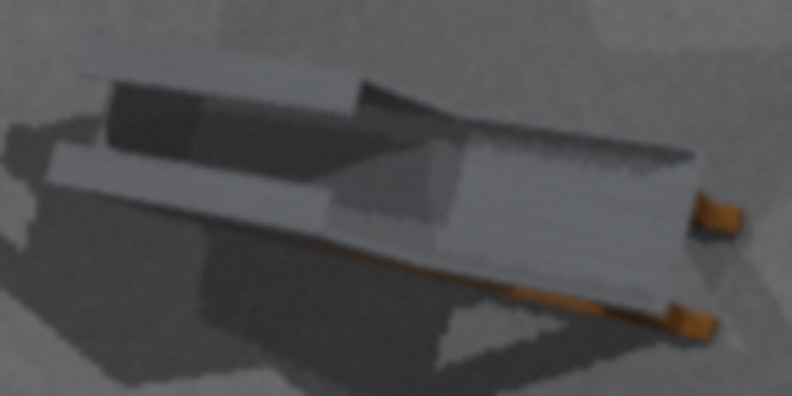

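View pics/c2.png

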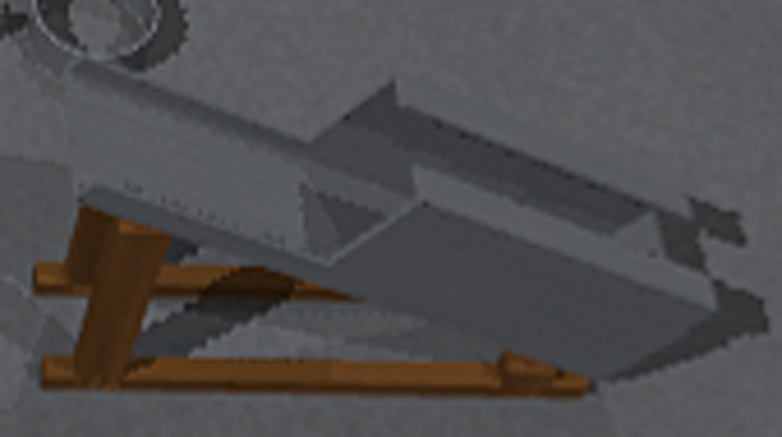

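View pics/c3.png

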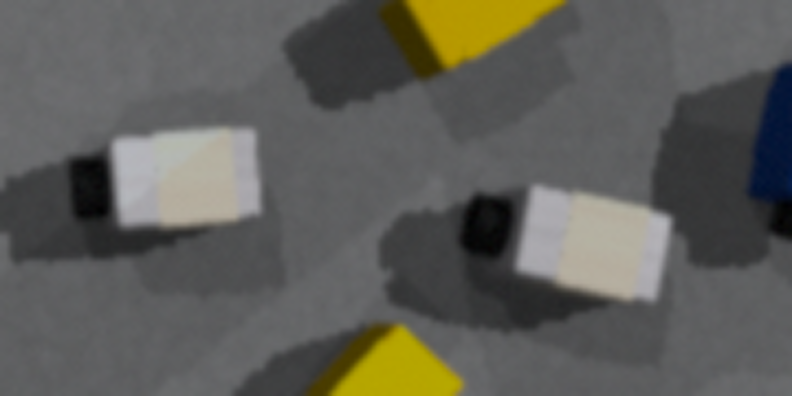

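Crop readings: tin 1 has its cap at (90,187) and box centre at (186,177). Tin 2 has its cap at (488,226) and box centre at (593,243). The rail's upper end spans (697,153)–(670,303), and the upper ends of the lips are at (357,113) and (330,187).

```bash
cat > h.py <<'E'
import numpy as np, cv2
from rig import env
def ray(cam,px):
    c=env.calibration(cam); K=np.array([[c['fx'],0,c['cx']],[0,c['fy'],c['cy']],[0,0,1]])
    u=cv2.undistortPoints(np.array([[px]],float),K,np.array([c['k1'],0,0,0,0]))[0,0]
    if cam=="wrist":
        s=env.observe(); H=c['hand_eye']; R=s['tool_rot']@H[:3,:3]; p=s['position']+s['tool_rot']@H[:3,3]
    else: R=c['rotation'];p=c['position']
    return p,R@[u[0],u[1],1]
def onz(cam,px,z):
    p,d=ray(cam,px); return p+d*(z-p[2])/d[2]
E
python3 - <<'E'
from h import *
np.set_printoptions(precision=4,suppress=True)
T=lambda x,y,z:onz("top",(x/4.4+90,y/4.4+160),z)
S=lambda x,y,z:onz("scene",(x/4.6+390,y/4.6+180),z)
I=lambda x,y,z:onz("top",(x/4.4+340,y/4.4+210),z)
print("upper end top",T(697,153,.17),T(670,303,.17),"scene",S(88,190,.17),S(75,65,.17))
print("lips upper outer",T(362,78,.16),T(325,240,.16),"inner",T(357,113,.16),T(330,187,.16),"scene outer",S(335,265,.105),S(395,82,.16),"inner",S(415,165,.16))
print("lips lower outer",T(85,50,.08),T(47,182,.08),"inner",T(105,80,.08),T(55,145,.08))
for n,cap,P in(("1",(90,187),[(112,138),(255,129),(260,215),(118,226)]),("2",(488,226),[(530,186),(672,215),(655,300),(517,270)])):
    W=np.array([I(*p,.05)[:2] for p in P]); ax=W[0]+W[3]-W[1]-W[2]
    print(n,W.mean(0),np.linalg.norm(ax)/2,np.linalg.norm(W[0]+W[1]-W[2]-W[3])/2,"yaw",np.degrees(np.arctan2(ax[1],ax[0])),"cap",I(*cap,.035))
E
```

```text
upper end top [0.5515 0.0703 0.17  ] [0.494  0.0792 0.17  ] scene [0.5615 0.0723 0.17  ] [0.5009 0.0853 0.17  ]
lips upper outer [0.5815 0.2031 0.16  ] [0.5181 0.2151 0.16  ] inner [0.5678 0.2045 0.16  ] [0.5387 0.2139 0.16  ] scene outer [0.5779 0.1861 0.105 ] [0.5282 0.2164 0.16  ] inner [0.5694 0.2088 0.16  ]
lips lower outer [0.6102 0.3516 0.08  ] [0.5526 0.3652 0.08  ] inner [0.5972 0.3423 0.08  ] [0.5687 0.3625 0.08  ]
1 [ 0.4677 -0.1691] 0.06226583237587779 0.03807112954039734 yaw 94.63820006898837 cap [ 0.4637 -0.1284  0.035 ]
2 [ 0.4411 -0.3454] 0.061431094976470105 0.03737356165211822 yaw 78.63398159389801 cap [ 0.4483 -0.3042  0.035 ]
```

Emit:
jog_arm(hand=[0.07,0.07,0.07,0.07,0.07], travel=[[0.0426,0.031,-0.01],[0.0426,0.031,-0.01],[0.0426,0.031,-0.01],[0.0426,0.031,-0.01],[0.0426,0.031,-0.01]], yaw=[0.185,0.185,0.185,0.185,0.185], grip_force=30)

```text
time_s: 0.72
position: [0.4423, -0.3442, 0.1748]
tool_rot: [[0.21, 0.978, -0.0], [0.978, -0.21, 0.0], [0.0, -0.0, -1.0]]
ft_force: [-0.6, -0.4, 0.5]
grip_width: 0.07
gripper_force: 0.0
```

Emit:
jog_arm(hand=[0.07,0.07,0.07,0.07,0.07], travel=[[0,0,-0.02],[0,0,-0.02],[0,0,0],[0,0,0],[0,0,0]], yaw=[0.02,0,0,0,0])

```text
time_s: 1.35
position: [0.4413, -0.3458, 0.1362]
tool_rot: [[0.197, 0.98, 0.001], [0.98, -0.197, -0.001], [-0.001, 0.001, -1.0]]
ft_force: [-0.6, -0.3, 0.1]
grip_width: 0.0701
gripper_force: 0.0
```

Run:
```python
from h import *
s=env.observe(); R=s['tool_rot']; print(s['position'],np.degrees(np.arctan2(R[1,1],R[0,1])))
im=env.get_image("wrist")[:,:,::-1]; cv2.imwrite("pics/w1.png",im)
```

```text
[ 0.44129916 -0.34581613  0.13616056] -11.361272437862258
```

View pics/w1.png

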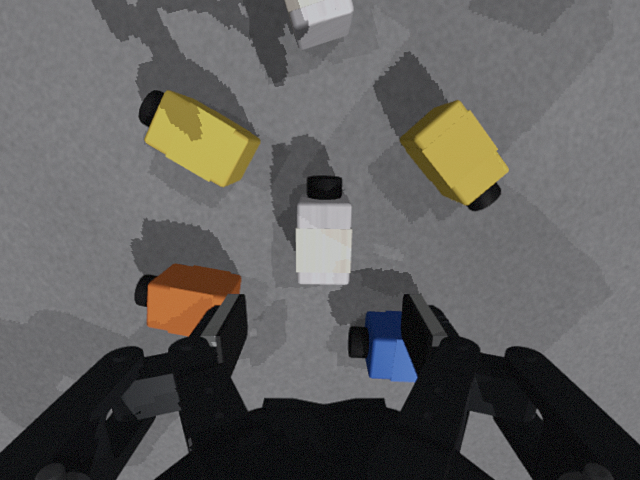

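The wrist view shows the target tin straight ahead, with its top face at about (297–352, 202–284) and its cap at the top (324,187). I'll cast those pixels.

Run:
```python
from h import *
print(onz("wrist",(324,284),.05),onz("wrist",(324,201),.05),onz("wrist",(297,284),.05),onz("wrist",(352,284),.05))
print("blue",onz("wrist",(366,312),.05),"orange",onz("wrist",(240,275),.05),onz("wrist",(235,335),.05))
```

```text
[ 0.43677768 -0.3740724   0.05      ] [ 0.44929267 -0.31184861  0.05      ] [ 0.41662682 -0.37001322  0.05      ] [ 0.45767666 -0.37830599  0.05      ]
blue [ 0.46433333 -0.40390721  0.05      ] orange [ 0.37589218 -0.35435825  0.05      ] [ 0.3578398  -0.40360562  0.05      ]
```

Emit:
jog_arm(hand=[0.07,0.07,0.07,0.03,0.03], travel=[[0.002,0.002,-0.04],[0,0,-0.04],[0,0,-0.018],[0,0,0],[0,0,0]], yaw=[0,0,0,0,0], grip_force=30)

```text
time_s: 2.02
position: [0.4435, -0.3439, 0.0385]
tool_rot: [[0.197, 0.98, 0.001], [0.98, -0.197, -0.001], [-0.001, 0.001, -1.0]]
ft_force: [0.1, -0.3, -1.3]
grip_width: 0.0392
gripper_force: 30.3
```

Emit:
jog_arm(hand=[0.03,0.03,0.03,0.03,0.03], travel=[[0,0,0],[0,0,0.04],[0,0,0.05],[0,0,0.06],[0,0,0.06]], yaw=[0,0,0,0,0])

```text
time_s: 2.65
position: [0.4429, -0.343, 0.2499]
tool_rot: [[0.197, 0.98, 0.001], [0.98, -0.197, -0.001], [-0.0, 0.001, -1.0]]
ft_force: [0.8, -0.9, -1.3]
grip_width: 0.0391
gripper_force: 31.1
```

Emit:
jog_arm(hand=[0.03,0.03,0.03,0.03,0.03], travel=[[0.01,0.05,0],[0.01,0.05,0],[0.01,0.05,0],[0.01,0.05,0],[0.01,0.05,0]], yaw=[0,0,0,0,0])

```text
time_s: 3.28
position: [0.4932, -0.0917, 0.248]
tool_rot: [[0.197, 0.98, 0.001], [0.98, -0.197, -0.0], [-0.0, 0.001, -1.0]]
ft_force: [0.5, 0.5, -1.2]
grip_width: 0.0384
gripper_force: 31.1
```

Emit:
jog_arm(hand=[0.03,0.03,0.03,0.03,0.03], travel=[[0.01,0.05,0],[0.01,0.05,0],[0,0.01,0],[0,0,0],[0,0,0]], yaw=[0,0,0,0,0])

```text
time_s: 3.9
position: [0.5131, 0.0155, 0.2475]
tool_rot: [[0.198, 0.98, 0.0], [0.98, -0.198, -0.0], [-0.0, 0.0, -1.0]]
ft_force: [0.1, -0.1, -0.8]
grip_width: 0.0387
gripper_force: 31.1
```

Run:
```python
from h import *
s=env.observe(); R=s['tool_rot']; print(s['position'],np.degrees(np.arctan2(R[1,1],R[0,1])))
im=env.get_image("wrist")[:,:,::-1]; cv2.imwrite("pics/w2.png",im)
```

```text
[0.51308636 0.01548944 0.24748514] -11.421201442373807
```

View pics/w2.png

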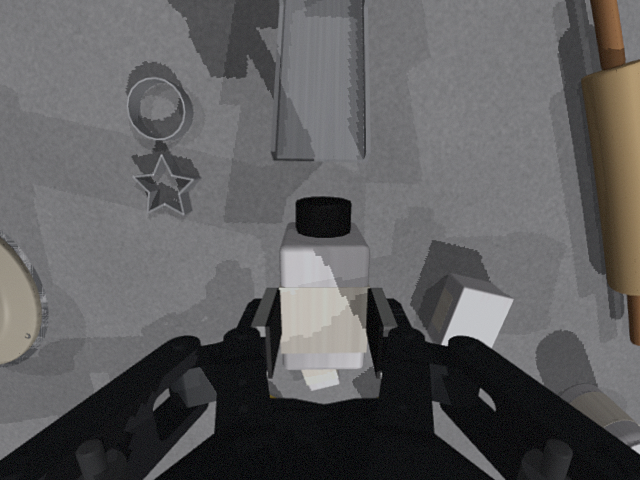

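The rail is ahead and in line with the tin. Its upper floor edge is at row 158, from (276) to (363), and its floor edges near row 5 are at (285) and (362).

Run:
```python
from h import *
a=[onz("wrist",(x,158),.163) for x in(275,364)]; m=(a[0]+a[1])/2; print(a,m)
u=np.array([np.cos(np.radians(78.3)),np.sin(np.radians(78.3)),0])
n=np.array([u[0]*np.sin(np.radians(28)),u[1]*np.sin(np.radians(28)),np.cos(np.radians(28))])
b=[]
for x in(283.5,364.5):
    p,d=ray("wrist",(x,5)); b.append(p+d*(n@(m-p))/(n@d))
m2=(b[0]+b[1])/2; print(b,m2,np.degrees(np.arctan2(*(m2-m)[1::-1])))
print("target",m+u*(.256-.203), "cap/tin center",onz("wrist",(324,245),.26),onz("wrist",(324,360),.26))
```

```text
[array([0.49440672, 0.0851369 , 0.163     ]), array([0.55369686, 0.07309251, 0.163     ])] [0.52405179 0.0791147  0.163     ]
[array([0.51906411, 0.19714336, 0.10208475]), array([0.58078811, 0.18471422, 0.10190081])] [0.54992611 0.19092879 0.10199278] 76.97080902662124
target [0.53479951 0.13101351 0.163     ] cap/tin center [0.52042296 0.04643505 0.26      ] [ 0.50907069 -0.00960723  0.26      ]
```

Emit:
jog_arm(hand=[0.03,0.03,0.03,0.03,0.03], travel=[[0.008,0.042,0],[0.008,0.042,0],[0.008,0.042,0],[0,0,-0.03],[0,0,-0.025]], yaw=[-0.01,0,0,0,0], grip_force=20)

```text
time_s: 4.58
position: [0.5373, 0.142, 0.1914]
tool_rot: [[0.207, 0.978, -0.0], [0.978, -0.207, -0.0], [-0.0, -0.0, -1.0]]
ft_force: [-0.1, 0.8, -0.9]
grip_width: 0.039
gripper_force: 31.0
```

Emit:
jog_arm(hand=[0.03,0.03,0.03,0.03,0.03], travel=[[0,0,-0.003],[0,0,-0.004],[0,0,-0.004],[0,0,0],[0,0,0]], yaw=[0,0,0,0,0])

```text
time_s: 5.2
position: [0.5374, 0.1426, 0.1818]
tool_rot: [[0.207, 0.978, 0.001], [0.978, -0.207, 0.0], [0.0, 0.001, -1.0]]
ft_force: [1.6, 0.1, 0.3]
grip_width: 0.0391
gripper_force: 31.2
```

Emit:
jog_arm(hand=[0.03,0.03,0.03,0.03,0.03], travel=[[0,0,-0.003],[0,0,-0.003],[0,0,-0.002],[0,0,0],[0,0,0]], yaw=[0,0,0,0,0])

```text
time_s: 5.82
position: [0.5378, 0.1451, 0.1766]
tool_rot: [[0.205, 0.979, 0.005], [0.979, -0.205, 0.005], [0.006, 0.004, -1.0]]
ft_force: [-4.5, 12.1, 19.9]
grip_width: 0.0386
gripper_force: 37.1
```

Emit:
jog_arm(hand=[0.03,0.045,0.045,0.05,0.055], travel=[[0,0,0.002],[0,0,0],[0,0,0],[0,0,0],[0,0,0]], yaw=[0,0,0,0,0])

```text
time_s: 6.45
position: [0.5371, 0.1425, 0.1751]
tool_rot: [[0.207, 0.978, -0.0], [0.978, -0.207, -0.0], [-0.0, -0.0, -1.0]]
ft_force: [0.5, 0.5, -0.0]
grip_width: 0.0549
gripper_force: 0.0
```

Run:
```python
from h import *
w=env.get_image("wrist")[:,:,::-1]; t=env.get_image("top")[:,:,::-1]; 
cv2.imwrite("pics/r1.png",np.hstack([cv2.resize(w,(400,300)),cv2.resize(t[130:280,80:280],(400,300))]))
```

```text
(no output)
```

View pics/r1.png

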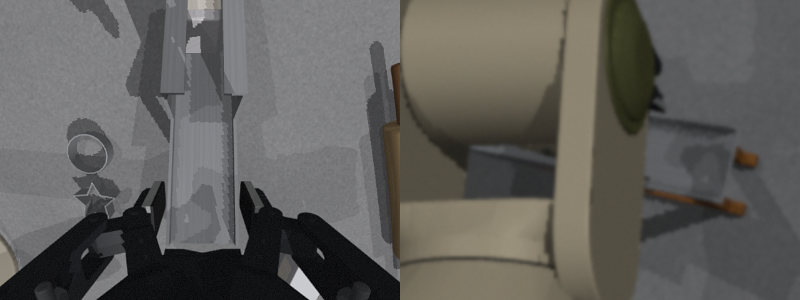

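Emit:
jog_arm(hand=[0.055,0.07,0.07,0.07,0.07], travel=[[0,0,0.04],[0,0,0.04],[-0.011,-0.05,0],[-0.011,-0.05,0],[-0.011,-0.05,0]], yaw=[0,0,0,0.1,0.1])

```text
time_s: 7.18
position: [0.5037, -0.0088, 0.2554]
tool_rot: [[0.004, 1.0, 0.0], [1.0, -0.004, -0.0], [-0.0, 0.0, -1.0]]
ft_force: [1.0, -0.8, 0.6]
grip_width: 0.0701
gripper_force: 0.0
```

Emit:
jog_arm(hand=[0.07,0.07,0.07,0.07,0.07], travel=[[-0.011,-0.05,-0.02],[-0.011,-0.05,-0.04],[-0.012,-0.06,-0.05],[0,0,0],[0,0,0]], yaw=[0.1,0,0,0,0])

```text
time_s: 7.8
position: [0.4734, -0.1528, 0.1578]
tool_rot: [[-0.092, 0.996, 0.001], [0.996, 0.092, -0.0], [-0.0, 0.001, -1.0]]
ft_force: [0.7, -0.4, 0.1]
grip_width: 0.0702
gripper_force: 0.0
```

Run:
```python
from h import *
s=env.observe(); R=s['tool_rot']; print(s['position'],np.degrees(np.arctan2(R[1,1],R[0,1])))
im=env.get_image("wrist")[:,:,::-1]; cv2.imwrite("pics/w3.png",im)
h=cv2.cvtColor(im,cv2.COLOR_BGR2HSV)
m=((h[:,:,2]>150)&(h[:,:,1]<60)).astype(np.uint8)
for c in cv2.findContours(m,0,2)[0]:
    if cv2.contourArea(c)>1000:
        r=cv2.minAreaRect(c); B=cv2.boxPoints(r); W=np.array([onz("wrist",b,.05)[:2] for b in B])
        e=W[1:]-W[:-1]; print(r,W.mean(0),np.linalg.norm(e,axis=1),np.degrees(np.arctan2(e[:,1],e[:,0])))
```

```text
[ 0.47343228 -0.15283557  0.1578381 ] 5.255954045477364
((315.5, 255.5), (71.0, 51.0), 90.0) [ 0.46955012 -0.16737811] [0.04012302 0.0608311  0.04279391] [   5.25138274  -83.85950325 -174.74737822]
((549.9339599609375, 256.33099365234375), (66.84417724609375, 116.69429779052734), 37.333194732666016) [ 0.66458841 -0.15138293] [0.09130035 0.06272742 0.09650011] [  64.56361105  -26.22887899 -112.7713544 ]
```

Tin 1 centre is at (0.4695, -0.167) with yaw about 95.5, so the tool yaw already matches. I need a shift of (-0.004, -0.0145) and then a descent of 0.12.

Emit:
jog_arm(hand=[0.07,0.07,0.07,0.03,0.03], travel=[[-0.004,-0.015,-0.04],[0,0,-0.04],[0,0,-0.04],[0,0,0],[0,0,0]], yaw=[0,0,0,0,0], grip_force=30)

```text
time_s: 8.48
position: [0.4702, -0.1679, 0.0391]
tool_rot: [[-0.093, 0.996, 0.002], [0.996, 0.093, -0.001], [-0.002, 0.002, -1.0]]
ft_force: [-0.8, -0.0, -0.4]
grip_width: 0.0386
gripper_force: 30.2
```

Emit:
jog_arm(hand=[0.03,0.03,0.03,0.03,0.03], travel=[[0,0,0],[0,0,0.05],[0,0,0.055],[0,0,0.055],[0,0,0.055]], yaw=[0,0,0,0,0])

```text
time_s: 9.1
position: [0.4687, -0.1676, 0.2555]
tool_rot: [[-0.092, 0.996, 0.002], [0.996, 0.092, -0.001], [-0.001, 0.002, -1.0]]
ft_force: [1.3, -1.3, -0.9]
grip_width: 0.0389
gripper_force: 31.0
```

Emit:
jog_arm(hand=[0.03,0.03,0.03,0.03,0.03], travel=[[0.0113,0.05,0],[0.0113,0.05,0],[0.0113,0.05,0],[0.0113,0.05,0],[0.0113,0.05,0]], yaw=[-0.1,-0.1,-0.1,0,0])

```text
time_s: 9.72
position: [0.5256, 0.0838, 0.2537]
tool_rot: [[0.206, 0.978, 0.002], [0.978, -0.206, -0.0], [0.0, 0.002, -1.0]]
ft_force: [0.5, -0.7, -1.5]
grip_width: 0.0387
gripper_force: 31.0
```

Emit:
jog_arm(hand=[0.03,0.03,0.03,0.03,0.03], travel=[[0.011,0.05,0],[0,0.01,0],[0,0,-0.035],[0,0,-0.03],[0,0,0]], yaw=[0,0,0,0,0])

```text
time_s: 10.35
position: [0.5356, 0.1415, 0.1865]
tool_rot: [[0.207, 0.978, -0.003], [0.978, -0.207, -0.0], [-0.001, -0.003, -1.0]]
ft_force: [0.1, -0.4, 0.3]
grip_width: 0.0387
gripper_force: 31.0
```

Emit:
jog_arm(hand=[0.03,0.03,0.03,0.03,0.03], travel=[[0.001,0.001,-0.003],[0,0,-0.003],[0,0,-0.003],[0,0,0],[0,0,0]], yaw=[0,0,0,0,0])

```text
time_s: 10.98
position: [0.5383, 0.1438, 0.1804]
tool_rot: [[0.206, 0.979, 0.004], [0.979, -0.206, 0.002], [0.002, 0.004, -1.0]]
ft_force: [-1.1, 4.0, 9.8]
grip_width: 0.0388
gripper_force: 32.2
```

Emit:
jog_arm(hand=[0.03,0.045,0.045,0.05,0.055], travel=[[0,0,-0.001],[0,0,0],[0,0,0],[0,0,0],[0,0,0]], yaw=[0,0,0,0,0])

```text
time_s: 11.6
position: [0.5376, 0.1429, 0.1772]
tool_rot: [[0.207, 0.978, -0.0], [0.978, -0.207, -0.0], [-0.0, -0.0, -1.0]]
ft_force: [-0.4, 0.5, -0.3]
grip_width: 0.0552
gripper_force: 0.0
```

Emit:
jog_arm(hand=[0.055,0.06,0.06,0.06,0.06], travel=[[0,0,0],[0,0,0.05],[-0.01,-0.05,0.05],[-0.01,-0.06,0.0],[-0.01,-0.06,0]], yaw=[0,0,0,0,0])

```text
time_s: 12.22
position: [0.5084, -0.0222, 0.2716]
tool_rot: [[0.206, 0.979, 0.001], [0.979, -0.206, -0.0], [-0.0, 0.001, -1.0]]
ft_force: [0.9, -0.0, 0.0]
grip_width: 0.0601
gripper_force: 0.0
```

Emit:
jog_arm(hand=[0.06,0.06,0.06,0.06,0.06], travel=[[0,-0.06,0],[0,-0.06,0],[0,-0.05,0],[0,0,0.0],[0,0,0]], yaw=[0,0,0,0,0])

```text
time_s: 12.85
position: [0.5088, -0.1904, 0.271]
tool_rot: [[0.207, 0.978, -0.0], [0.978, -0.207, 0.0], [0.0, -0.0, -1.0]]
ft_force: [0.2, 1.0, -0.4]
grip_width: 0.06
gripper_force: 0.0
```

Run:
```python
from h import *
w=env.get_image("scene")[:,:,::-1]; t=env.get_image("top")[:,:,::-1]; 
cv2.imwrite("pics/r2.png",np.hstack([cv2.resize(w[160:295,380:560],(400,300)),cv2.resize(t[150:255,90:270][:,20:160],(400,300))]))
```

```text
(no output)
```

View pics/r2.png

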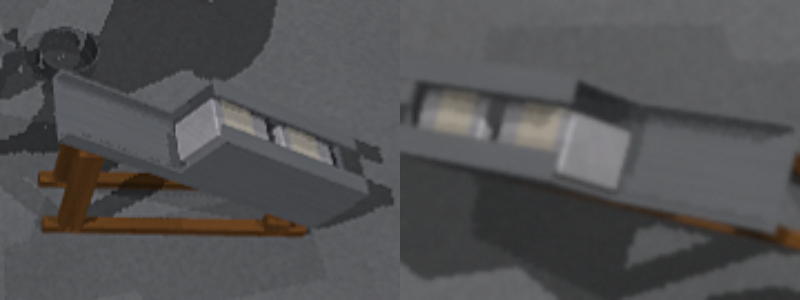

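Both tins are in the tube in a row, caps downhill. The second tin's rear top edge is at (175,112)–(156,178) in the right half. I'll check that the row is closed up against the stop.

Run:
```python
from h import *
O=np.array([.576,.330]);u=np.array([.206,.979])
def s_of(cam,px):
    p,d=ray(cam,px); # plane 50 mm above slope floor: z = .025+.05/cos28 - x*tan28
    t=np.tan(np.radians(28)); n=np.array([u[0]*t,u[1]*t,1]); k=.025+.05/np.cos(np.radians(28))+t*(O@u)
    q=p+d*(k-n@p)/(n@d); x=(q[:2]-O)@u; return x, -(x-.05*np.sin(np.radians(28)))/np.cos(np.radians(28)), q
print(s_of("top",(110+175*.35,150+112*.35)),s_of("top",(110+156*.35,150+178*.35)))
print(s_of("scene",(380+217*.45,160+97*.45)),s_of("scene",(380+180*.45,160+123*.45)))
```

```text
(np.float64(-0.12076671052181889), np.float64(0.16336223104031888), array([0.56441895, 0.20907966, 0.1458413 ])) (np.float64(-0.11891460638303884), np.float64(0.16126459336197935), array([0.5240246 , 0.21947122, 0.14485652]))
(np.float64(-0.11244002903322815), np.float64(0.15393168096471418), array([0.52980227, 0.22486895, 0.14141393])) (np.float64(-0.15750417172866635), np.float64(0.2049699793415447), array([0.56458383, 0.17151947, 0.16537496]))
```

The rear edge is at about 160 mm up the slope, which matches two tins closed up against the stop.

```bash
python3 -c "
from rig import env
print(env.close_job())"
```

```text
the job is handed in; nothing more can be done
None
```

I loaded both capped tins into the rail, caps downhill and closed up against the stop to within a few mm by the top camera, left the wide tin alone, and handed the job in at about 13 s; no verdict came back.

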